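# Seat a control board in a spring board holder

## Robot

A 7-joint arm with a two-finger parallel gripper is mounted at the origin on a cart in front of the work surface, level with it; the furniture and walls round the work are solid. World frame = base frame: x ahead of the robot, y to its left, z up, the work surface at z = 0. Lengths are in mm, angles in rad, forces in N, time in s.
With the tool pointing down it reaches from about 400 to 900 mm from the base axis. Payload 5.5 kg.
Tool frame: the origin (TCP) lies on the centre line of the jaws, within the pads' length; the fingertips stand 8 mm ahead of it and the grasp point (between the pads) lies 11 mm behind it (arm.tcp_to_tips is the distance from the TCP to the fingertips, in mm); z points along the fingers, y is the line along which they close (so a half turn about z gives the same grasp; the last joint's range is limited). The gripper opens to 92 mm and grips with 3 to 60 N. Pads are 19 mm wide; open, the fingers measure 130 mm over their backs; the gripper's body (75 mm by 190 mm) begins 47 mm behind the grasp point.
Start: joints at [-0.96, 0.501, -0.427, 1.55, 0.221, 1.138, -0.21], TCP at [221.502, 611.094, 234.729] pointing down, gripper open.
Joint ranges: [-2.88, 2.88], [-0.31, 2.03], [-1.54, 1.56], [0.2, 2.42], [-1.41, 4.55], [0.19, 2.02], [-2.57, 2.57]. Speed limits (rad/s): [2.57, 2.57, 3.14, 3.14, 3.14, 3.14, 3.14].

## Interface

Orientations are given as a unit quaternion [x, y, z, w].
In Python, from plant import arm, snapshot, get_calibration, ticket gives the robot as it stands.
- The arm moves only by the shell command python3 -m creep 'ROWS' [FORCE]. ROWS is a JSON object of lists of equal length, an entry for each row: "rot": the turn, a rotation vector about the tool's x, y, z in rad, a list of three; "delta_pos": the shift along the tool's x, y, z in mm, a list of three; "claw": the opening in per cent of the stroke, from 0 (shut) to 100 (fully open). In form: {"rot": [[rx, ry, rz], ...], "delta_pos": [[tx, ty, tz], ...], "claw": [claw, ...]}. A call has 1 to 20 rows; each row shifts and turns the commanded pose from where the row before left it, along the tool's axes as they then stand; what a row does not reach is not made up. A row lasts 1/12 s, in which the tool goes at most 41.7 mm and 7.16 degrees, less where a joint would pass 70% of its speed; a pose out of reach is approached as far as the arm can. A call is refused whole if a number of a shift passes 41.7 or a number of a turn 0.125, either way. A call with a gripper value outside its range is refused whole. The fingers move at their own pace and stop on an object; FORCE is the grip in N (left out, the last holds). Time passes only in rows, so rows that do not move let the fingers close. It gives the time, the measured TCP pose, the force and the opening at its end, in the units of the state.
- arm.get_state(): the state, without advancing time (a new reading comes with each control period).
- snapshot(name): name is "side" or "top" or "wrist"; returns the picture (420x560x3 uint8, red, green, blue); there is no depth.
- get_calibration(name): a dict with "K" (3x3 intrinsics, pixels), "k1" (the pictures are not rectified: a ray, as slopes to the right and down, at radius r is drawn at 1 + k1 r^2 times it, then the intrinsics apply), "rvec" (rotation vector, rad) and "tvec" (3), from world to camera coordinates, as OpenCV has them. Camera axes: x right, y down, z forward; pixel columns grow to the right and rows downward; lengths in mm; the calibration is good to about 2 mm. A picture is of the moment at which its call begins: read the wrist's pose just before it. get_calibration takes no time and is no camera call; for the wrist camera it gives the pose at the moment of the call.
- ticket.hand_in(): hands the job in, once; it reports no verdict.
The state is a dict: "clock": time; "joints": joint angles; "dq": joint speeds; "tau": joint torques, N m; "tool_pos": TCP position; "ee_rot": TCP orientation; "force": force on the tool from outside, world axes, zero at the start; "ft_torque": the same for the moment, N m; "finger_gap": finger opening in mm.
Only numpy, scipy, OpenCV 4.12 (cv2) and the standard library are available. Lean on these libraries where they do the work, as an engineer would, in place of code of your own. Each camera call takes 0.05 s, during which the arm holds its last target. There are 200 camera calls.

## Task

Take the small green control board by its heat sink and mount it in the spring board holder: with the board tilted, push one of its 70 mm edges under the lip of the long-travel jaw (the one with the coil springs), press that jaw back, lower the other edge behind the other jaw's lip and let the two springs bring it back and hold it level and centred, then leave it there. Be gentle: never press on the holder with more than about 18 N, and leave the other things on the bench alone.

Things in the scene. Friction and masses are not known exactly. Their poses are not given: they have to be found in the camera images.
- heat_sink (a point): Grip point of the control board: green plate 70 (x) x 100 (y) x 3 mm, 0.1 to 0.2 kg, flat on the bench at first. In its middle an aluminium finned block 40 (x) x 26 (y) mm, top 41 mm above the underside; grip it across the 26 mm. The point is on the centre line, 29 mm above the underside; z = board normal. Its 70 mm edges (y = +-50 mm) go into the jaws, either way round. Other parts are up to 14 mm high.
- holder: Spring board holder fixed to the bench: grey base 80 (x) x 230 (y) x 12 mm, end blocks 23 mm high; origin: centre of its underside on the bench, z up. An aluminium saddle on it carries two black jaws 60 mm wide that face each other along y. The saddle is clamped off the origin by an offset u along y, anywhere from -18 to +18 mm, which is not measured: feel or see it.
- holder_mid (a point): Point fixed to the holder's base above its origin, at the height of the jaws' ledges (40 mm above the bench). Each jaw has a groove open to the middle: a ledge below (top at 40 mm, reaching 18 mm inwards from the groove floor) and a lip above (underside 47 mm, top 51 mm, reaching 5 mm inwards from the floor). Groove floors at rest: y = u + 48 mm and u - 48 mm.
- long_side (a point): Point fixed to the base where the groove floor of the long-travel jaw (+y, two coil springs and a black button behind it) would be if u = 0. Pushed in +y this jaw gives 13 mm, then a hard stop. Force 3 N at rest plus 0.6 N per mm (10.8 N at the stop). Only with it 9 mm back or more (8.4 N) does the board's other edge clear the lip of the other jaw. Post behind it: 41 mm high.
- short_side (a point): The same point for the short-travel jaw (-y, no springs to be seen). It gives only 4 mm, in -y, with the same spring force: 3 N plus 0.6 N per mm. When seated, the 100 mm board squeezes each spring by about 2 mm (4.2 N each) and so stands centred at y = u. Post behind it: 41 mm high.
- post (a point): Axis of the upright bench post, taller than the robot, with a socket strip on its robot side; everything within 85 mm of this vertical axis is solid. Board and holder are on the robot's side of it: keep hand and arm clear.
- pliers_mid (a point): Bystander: red-handled pliers, 138 mm long, 39 wide, 10 high; point 10 mm above its underside's middle. Leave it alone.
- cam_lock_mid (a point): Bystander: small metal cam lock, 23 x 32 x 24 mm; point 10 mm above its underside's middle. Leave it alone.

How it is judged:
By the outcome, as a careful person would: the job done as asked, in the order asked, and still so for the second after the job is handed in, with the robot touching nothing.
It also fails if it takes over 48 s, if anything falls off the work surface, if the arm or the gripper's body presses on something with over 40 N, if the wrist force passes 120 N, or if a joint passes its speed limit or range.

## Working session

There is one attempt and no reset: what is moved stays moved. The work goes in short steps, Python scripts to look and compute and a shell command to move; the robot and the scene stay as the last step left them, time stands still between calls to the robot, and variables do not carry over. Pictures are saved under pics/ and viewed, on a budget of 10 in all, crops included, one or two more only if the job needs it, and the job is handed in when it is done.

```bash
mkdir -p pics; ls; python3 - <<'E'
from plant import arm,snapshot,get_calibration
import cv2,numpy as np
for n in ["side","top"]:
    cv2.imwrite(f"pics/{n}0.png",snapshot(n)[:,:,::-1])
    c=get_calibration(n);print(n,c)
print(arm.get_state())
E
```

```text
pics
side {'K': array([[482.6958575 ,   0.        , 281.07336128],
       [  0.        , 482.6958575 , 206.79474098],
       [  0.        ,   0.        ,   1.        ]]), 'k1': -0.05431891895016761, 'rvec': array([ 0.30956742, -2.54406089,  1.59271052]), 'tvec': array([482.84149016, 230.14877923, 692.26106271])}
top {'K': array([[430.61126599,   0.        , 279.21928869],
       [  0.        , 430.61126599, 205.14957671],
       [  0.        ,   0.        ,   1.        ]]), 'k1': -0.013495030577309336, 'rvec': array([ 2.13128969, -2.09070059,  0.16588841]), 'tvec': array([-106.78576363,  551.34769744,  884.53426661])}
{'clock': 0.1, 'joints': array([-0.9597967 ,  0.50172638, -0.42681074,  1.5513372 ,  0.22083186,
        1.13831992, -0.21034034]), 'dq': array([ 2.23779117e-03, -3.14177514e-03, -1.85061738e-04, -3.22070390e-03,
       -6.99806937e-04,  7.22216637e-04, -2.89102149e-05]), 'tau': array([-1.08192864e-02, -5.67882049e+01, -5.83821505e+00, -2.79911470e+01,
       -6.89656846e-02,  2.40788661e-02,  4.54464976e-05]), 'tool_pos': array([221.37622547, 610.48502479, 233.80317334]), 'ee_rot': array([ 1.73013470e-01,  9.84919078e-01, -8.50417827e-04, -1.61518814e-04]), 'force': array([-0.51944776,  0.26026149,  0.58851943]), 'ft_torque': array([-0.03740533, -0.02074097,  0.03405915]), 'finger_gap': 91.79512243923217}
```

View pics/top0.png

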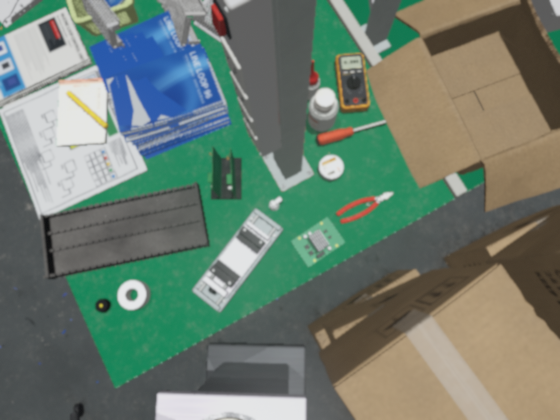

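View pics/side0.png

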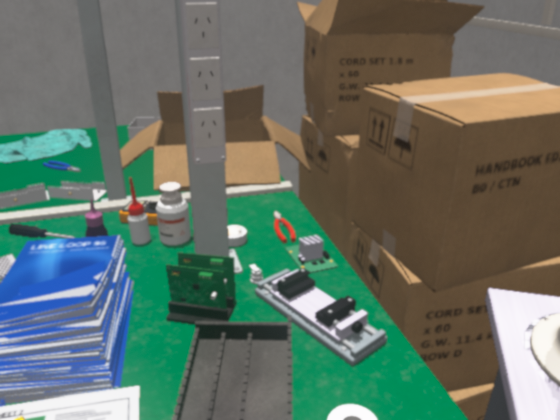

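The top view shows the holder centred near (238,259), the board near (318,242), the pliers at (362,207), the cam lock at (276,203), and the post foot at (290,170). I'll zoom in on both views.

```bash
cat > h.py <<'E'
import numpy as np,cv2
from plant import arm,snapshot,get_calibration
from scipy.spatial.transform import Rotation as R
def proj(c,P):
    p=(cv2.Rodrigues(c['rvec'])[0]@np.atleast_2d(P).T).T+c['tvec']
    s=p[:,:2]/p[:,2:]; s=s*(1+c['k1']*(s**2).sum(1,keepdims=True))
    return s*c['K'][0,0]+c['K'][:2,2]
def ray(c,px):
    d0=(np.atleast_2d(px)-c['K'][:2,2])/c['K'][0,0]; s=d0.copy()
    for _ in range(20): s=d0/(1+c['k1']*(s**2).sum(1,keepdims=True))
    M=cv2.Rodrigues(c['rvec'])[0]
    return -M.T@c['tvec'], np.c_[s,np.ones(len(s))]@M
def onz(c,px,z):
    o,d=ray(c,px); z=np.broadcast_to(z,len(d)); return o+d*((z-o[2])/d[:,2])[:,None]
def crop(img,x0,y0,w,h,k,name):
    im=cv2.resize(img[y0:y0+h,x0:x0+w],None,fx=k,fy=k,interpolation=cv2.INTER_CUBIC)
    cv2.imwrite(name,im if im.ndim<3 else im)
E
python3 - <<'E'
from h import *
t=cv2.imread('pics/top0.png');crop(t,185,190,170,125,4.7,'pics/top0c.png')
s=cv2.imread('pics/side0.png');crop(s,245,230,145,130,4.6,'pics/side0c.png')
ct=get_calibration('top');cs=get_calibration('side')
for c in(ct,cs):print(proj(c,[[221,611,235],[0,0,0],[500,0,0],[500,300,0]]), ray(c,[[280,205]]))
print(onz(ct,[[238,259],[318,242],[362,207],[276,203],[290,180]],0).round())
E
```

```text
[[-148.14968528  372.04965657]
 [ 227.51636214  472.09798383]
 [ 236.93035676  231.60778113]
 [ 106.72035306  229.16588207]] (array([ 381.24376   , -124.5745876 ,  967.94768412]), array([[ 0.18450535,  0.0285952 , -0.98241717]]))
[[622.96249458 909.06789197]
 [606.8283061  362.06744311]
 [279.37082561 313.31954909]
 [215.57260754 475.25608484]] (array([346.6364504 , 622.19623441, 507.98106391]), array([[ 0.21487328, -0.87498316, -0.43388099]]))
[[ 438.   -5.    0.]
 [ 480. -184.    0.]
 [ 562. -283.    0.]
 [ 568.  -87.    0.]
 [ 622. -118.    0.]]
```

View pics/top0c.png

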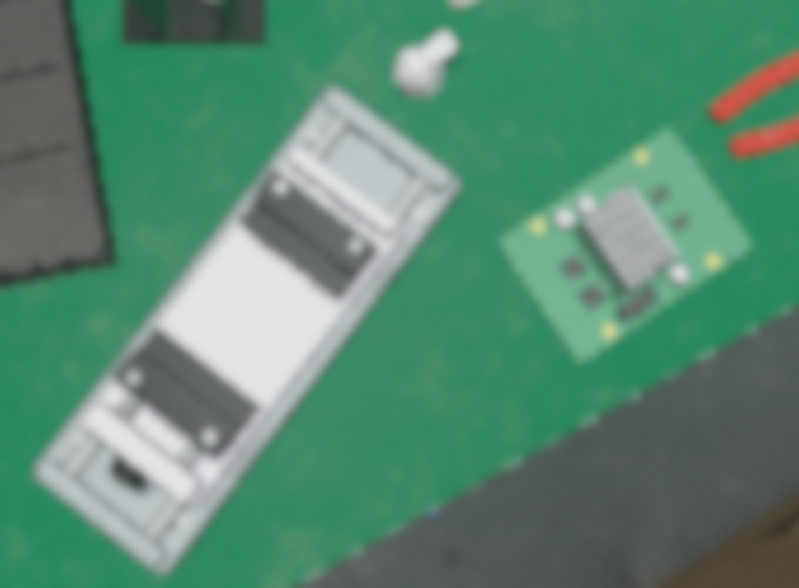

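View pics/side0c.png

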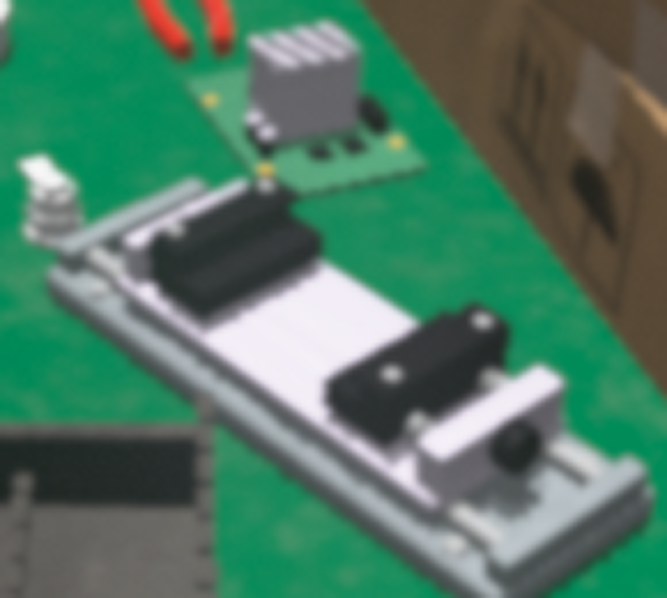

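```bash
python3 - <<'E'
from h import *
ct=get_calibration('top');cs=get_calibration('side')
T=lambda p:np.array(p)/4.7+[185,190]-0.5+0.5/4.7
S=lambda p:np.array(p)/4.6+[245,230]-.5+.5/4.6
hc=onz(ct,T([[333,87],[462,182],[165,575],[35,468]]),23)
print(hc.round(1)); c=hc.mean(0); far=(hc[0]+hc[1])/2;near=(hc[2]+hc[3])/2
print('len',np.linalg.norm(near-far),np.linalg.norm(hc[0]-hc[1]),np.linalg.norm(hc[2]-hc[3]))
y=(near-far)/np.linalg.norm(near-far);x=np.array([y[1],-y[0],0])
print('holder',c.round(1),'y dir',y.round(4),np.degrees(np.arctan2(y[1],y[0])))
j=onz(ct,T([[243,222],[340,297],[155,330],[258,408]]),40)
print('ledge inner (y,x)',((j-c)@y).round(1),((j-c)@x).round(1))
b=onz(ct,T([[672,125],[752,243],[582,362],[498,240]]),3)
print(b.round(1),b.mean(0).round(1));yb=(b[3]+b[2]-b[0]-b[1]);print(np.linalg.norm(yb)/2,np.linalg.norm(b[0]-b[1]),np.degrees(np.arctan2(yb[1],yb[0])))
print('side: board corners',onz(cs,S([[187,80],[290,195],[427,163]]),3).round(1))
print('side holder corners (near end top z23)',onz(cs,S([[648,462],[500,570]]),23).round(1))
print('heatsink top ctr',onz(ct,T([[631,238]]),41).round(1))
# side: far jaw/near jaw knobs both views
print('post side',onz(cs,[[213,257]],0),onz(ct,[[290,188]],0))
a=R.from_quat(arm.get_state()['ee_rot']).as_matrix();print(a.round(3))
E
```

```text
[[ 550.7  -42.4   23. ]
 [ 506.3 -104.6   23. ]
 [ 323.3   27.2   23. ]
 [ 369.8   89.7   23. ]]
len 224.78957824400618 76.43280330979238 77.91133641592376
holder [437.5  -7.5  23. ] y dir [-0.8096  0.587   0.    ] 144.05366328452686
ledge inner (y,x) [-35.4 -35.2  27.9  27.1] [ 29.7 -27.2  31.3 -28.2]
[[ 538.5 -204.8    3. ]
 [ 482.2 -242.8    3. ]
 [ 424.5 -162.5    3. ]
 [ 481.4 -121.9    3. ]] [ 481.6 -183.     3. ]
99.7372993623923 67.89830700669916 125.15221852688089
side: board corners [[ 538.9 -206.7    3. ]
 [ 477.1 -127.8    3. ]
 [ 426.1 -165.1    3. ]]
side holder corners (near end top z23) [[327.3  28.8  23. ]
 [369.3  90.7  23. ]]
heatsink top ctr [[ 479.5 -182.9   41. ]]
post side [[ 670.10731442 -138.89617961    0.        ]] [[ 603.2594405  -118.59010006    0.        ]]
[[-0.94   0.341 -0.001]
 [ 0.341  0.94  -0.002]
 [ 0.    -0.002 -1.   ]]
```

```bash
python3 - <<'E'
from h import *
ct=get_calibration('top');cs=get_calibration('side')
def tri(a,b):
    o1,d1=ray(ct,[a]);o2,d2=ray(cs,[b]);d1=d1[0];d2=d2[0]
    s=np.linalg.lstsq(np.c_[d1,-d2],o2-o1,rcond=None)[0]
    p,q=o1+s[0]*d1,o2+s[1]*d2;return ((p+q)/2).round(),np.linalg.norm(p-q).round(1)
print('box',tri([495,268],[365,85]),tri([495,268],[390,128]))
o,d=ray(ct,[[345,385],[495,268],[410,275],[312,330]])
for z in(250,350,450):print(z,onz(ct,[[345,385],[495,268],[410,275],[312,330]],z)[:,:2].round())
# holder: side-view check of u: jaw ledge edges and base
S=lambda p:np.array(p)/4.6+[245,230]-.5+.5/4.6
T=lambda p:np.array(p)/4.7+[185,190]-0.5+0.5/4.7
for a,b in [((280,187),(177,228)),((355,246),(266,187)),((133,376),(393,374)),((209,437),(481,320))]:
    print('stud',tri(T(a),S(b)))
E
```

```text
box (array([ 417., -438.,  292.]), np.float64(3.9)) (array([ 389., -485.,  189.]), np.float64(62.7))
250 [[ 230. -212.]
 [ 417. -458.]
 [ 403. -319.]
 [ 312. -160.]]
350 [[ 251. -200.]
 [ 412. -411.]
 [ 400. -292.]
 [ 322. -155.]]
450 [[ 272. -188.]
 [ 407. -365.]
 [ 397. -265.]
 [ 332. -150.]]
stud (array([499., -22.,  53.]), np.float64(0.8))
stud (array([473., -57.,  53.]), np.float64(1.6))
stud (array([412.,  41.,  53.]), np.float64(0.1))
stud (array([386.,   5.,  53.]), np.float64(1.6))
```

```bash
cat >> h.py <<'E'
def pose(yawdeg,tilt=0):
    "tool y at yaw, z down; then turned by -tilt deg about tool x"
    a=np.radians(yawdeg); y=np.array([np.cos(a),np.sin(a),0]); z=np.array([0,0,-1.])
    return R.from_matrix(np.c_[np.cross(y,z),y,z])*R.from_rotvec([-np.radians(tilt),0,0])
def to(p,rot=None):
    s=arm.get_state(); q=R.from_quat(s['ee_rot'])
    print('t',s['clock'],'pos',s['tool_pos'].round(1),'gap',round(s['finger_gap'],1),'F',s['force'].round(1),'T',s['ft_torque'].round(2))
    print('joints',s['joints'].round(2))
    print('tool-frame shift now',(q.inv().apply(np.array(p)-s['tool_pos'])).round(1))
    if rot is not None: print('turn',(q.inv()*rot).as_rotvec().round(4),'shift after turn',rot.inv().apply(np.array(p)-s['tool_pos']).round(1))
E
python3 -m creep '{"rot":[[0,0,0.125],[0,0,0.125],[0,0,0.125],[0,0,0.125],[0,0,0.125],[0,0,0.125],[0,0,0.125],[0,0,0.125],[0,0,0.125]],"delta_pos":[[0,0,0],[0,0,0],[0,0,0],[0,0,0],[0,0,0],[0,0,0],[0,0,0],[0,0,0],[0,0,0]],"claw":[100,100,100,100,100,100,100,100,100]}' 40
python3 -c "
from h import *
to([430,200,220],pose(-54.85))"
```

```text
clock: 0.85
tool_pos: [221.4, 610.7, 234.1]
ee_rot: [0.674, 0.739, -0.001, 0.0]
force: [0.3, -0.9, 0.1]
finger_gap: 91.5
t 0.85 pos [221.4 610.7 234.1] gap 91.5 F [ 0.3 -0.9  0.1] T [-0.02 -0.02 -0.06]
joints [-1.12  0.47 -0.2   1.56  0.1   1.12 -1.25]
tool-frame shift now [-428.1  170.1   14.4]
turn [0.     0.0012 1.0492] shift after turn [-65.9 455.9  14.1]
```

```bash
python3 -m creep '{"rot":[[0,0,0],[0,0,0],[0,0,0],[0,0,0],[0,0,0],[0,0,0],[0,0,0],[0,0,0],[0,0,0],[0,0,0],[0,0,0],[0,0,0],[0,0,0],[0,0,0]],"delta_pos":[[-31,12,1],[-31,12,1],[-31,12,1],[-31,12,1],[-31,12,1],[-31,12,1],[-31,12,1],[-31,12,1],[-31,12,1],[-31,12,1],[-31,12,1],[-31,12,1],[-31,12,1],[-31,12,1]],"claw":[100,100,100,100,100,100,100,100,100,100,100,100,100,100]}' 40
python3 -c "
from h import *
to([481,-184,200],pose(-54.85))"
```

```text
clock: 2.02
tool_pos: [431.4, 194.0, 220.5]
ee_rot: [0.672, 0.741, -0.0, -0.0]
force: [0.6, 0.1, 0.4]
finger_gap: 91.9
t 2.0167 pos [431.4 194.  220.5] gap 91.9 F [0.6 0.1 0.4] T [-0.1  -0.05  0.01]
joints [-0.5   0.17  0.02  2.01 -0.    0.96 -0.38]
tool-frame shift now [-381.    12.4   20.5]
turn [-3.0000e-04  2.0000e-04  1.0555e+00] shift after turn [-177.   337.6   20.5]
```

```bash
python3 -m creep '{"rot":[[0,0,0],[0,0,0],[0,0,0],[0,0,0],[0,0,0],[0,0,0],[0,0,0],[0,0,0],[0,0,0],[0,0,0],[0,0,0.12],[0,0,0.12],[0,0,0.12],[0,0,0.12],[0,0,0.12],[0,0,0.12],[0,0,0.12],[0,0,0.12],[0,0,0.096]],"delta_pos":[[-38,1,2],[-38,1,2],[-38,1,2],[-38,1,2],[-38,1,2],[-38,1,2],[-38,1,2],[-38,1,2],[-38,1,2],[-38,1,2],[0,0,0],[0,0,0],[0,0,0],[0,0,0],[0,0,0],[0,0,0],[0,0,0],[0,0,0],[0,0,0]],"claw":[80,80,80,80,80,80,80,80,80,80,80,80,80,80,80,80,80,80,80]}' 40
python3 - <<'E'
from h import *
to([481,-184,18],pose(-54.85))
c=get_calibration('wrist'); im=snapshot('wrist')[:,:,::-1].copy()
print(c)
cv2.imwrite('pics/w1.png',im)
E
```

```text
clock: 3.6
tool_pos: [478.0, -181.4, 200.4]
ee_rot: [0.954, 0.299, -0.0, -0.0]
force: [0.4, -0.7, -0.4]
finger_gap: 73.6
t 3.6 pos [ 478.  -181.4  200.4] gap 73.6 F [ 0.4 -0.7 -0.4] T [-0.07  0.12 -0.02]
joints [-0.1   0.28  0.49  1.95 -0.16  0.94 -0.5 ]
tool-frame shift now [  1.1   4.  182.4]
turn [-0.0007  0.0005 -0.0065] shift after turn [  0.9   3.9 182.4]
{'K': array([[342.62354015,   0.        , 281.46347161],
       [  0.        , 342.62354015, 208.13901272],
       [  0.        ,   0.        ,   1.        ]]), 'k1': -0.025741358833406724, 'rvec': array([-2.57107549,  1.34328509,  0.18070484]), 'tvec': array([-421.96176923,  254.57815638,  432.69067146])}
```

View pics/w1.png

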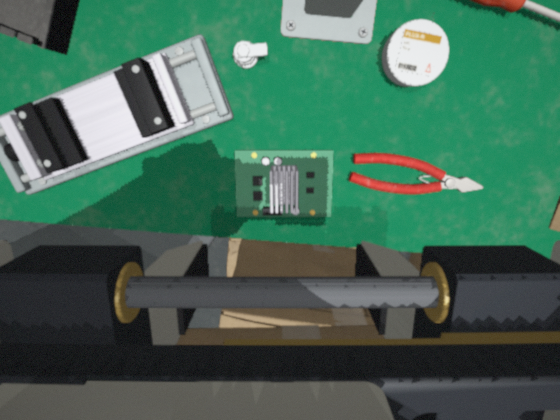

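The board corners are at (235,151), (333,151), (331,217) and (235,218). The heat sink spans about (270–297, 167–213), and the holder's jaws are clearly visible too.

```bash
python3 - <<'E'
from h import *
c=get_calibration('wrist')
b=onz(c,[[235.,151],[333,151],[331.5,217.5],[235,218]],3)
print(b.round(1),b.mean(0).round(1)); v=(b[1]+b[2]-b[0]-b[3]);print(np.degrees(np.arctan2(v[1],v[0])),np.linalg.norm(v)/2)
print('hs',onz(c,[[284,190]],41))
print('post foot',onz(c,[[283,38],[372,41]],5).round())
j=onz(c,[[117,70],[140,137],[62,97],[85,162]],40).round(1);print(j, j.mean(0))
print('holder far corners',onz(c,[[203,37],[231,112]],23).round(1))
im=cv2.imread('pics/w1.png');crop(im,0,20,250,185,3.2,'pics/w1c.png')
E
```

```text
[[ 480.8 -122.8    3. ]
 [ 536.8 -204.     3. ]
 [ 479.9 -244.6    3. ]
 [ 421.4 -160.7    3. ]] [ 479.7 -183.     3. ]
-55.268857730930556 100.38806120926714
hs [[ 482.43875126 -181.37313351   41.        ]]
post foot [[ 594. -103.    5.]
 [ 639. -173.    5.]]
[[487.6  -4.5  40. ]
 [449.1 -48.   40. ]
 [440.7  25.5  40. ]
 [400.7 -16.9  40. ]] [444.525 -10.975  40.   ]
holder far corners [[ 551.9  -47.    23. ]
 [ 512.  -101.6   23. ]]
```

View pics/w1c.png

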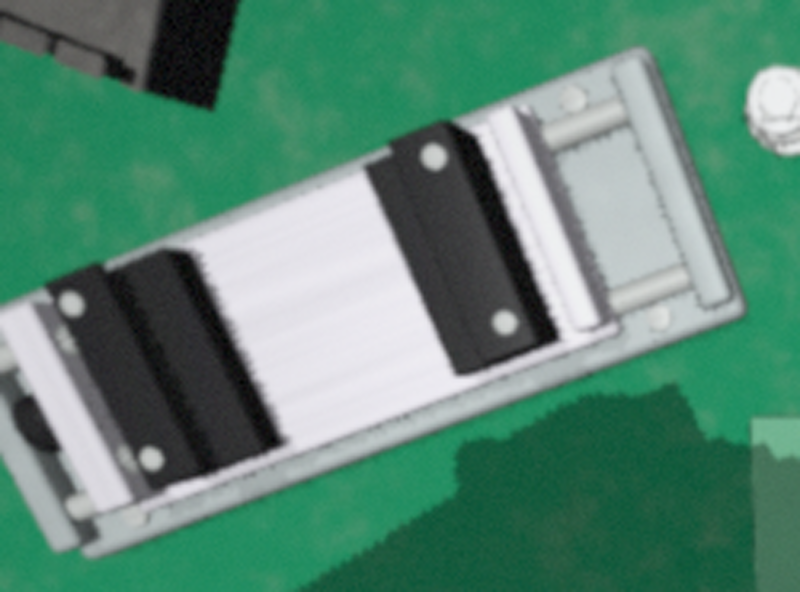

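```bash
python3 - <<'E'
from h import *
c=get_calibration('wrist')
W=lambda p:np.array(p)/3.2+[0,20]-.5+.5/3.2
st=onz(c,W([[433,157],[505,322],[71,304],[151,459]]),53);print(st.round(1),st.mean(0).round(1))
v=st[2]+st[3]-st[0]-st[1];print('yaw',np.degrees(np.arctan2(v[1],v[0])),np.linalg.norm(v)/2)
to([481,-182.8,80],pose(-55.1))
to([481,-182.8,18],pose(-55.1))
E
```

```text
[[498.8 -22.   53. ]
 [473.4 -57.6  53. ]
 [412.   41.3  53. ]
 [386.3   5.7  53. ]] [442.6  -8.1  53. ]
yaw 143.9463764406999 107.57642604029776
t 3.65 pos [ 478.  -181.4  200.3] gap 73.8 F [ 0.1 -0.1  0.1] T [-0.1   0.15  0.01]
joints [-0.11  0.28  0.49  1.95 -0.16  0.94 -0.5 ]
tool-frame shift now [  1.7   2.9 120.3]
turn [-0.0006  0.0005 -0.0067] shift after turn [  1.6   2.9 120.3]
t 3.65 pos [ 478.  -181.4  200.3] gap 73.8 F [ 0.1 -0.1  0.1] T [-0.1   0.15  0.01]
joints [-0.11  0.28  0.49  1.95 -0.16  0.94 -0.5 ]
tool-frame shift now [  1.7   3.  182.3]
turn [-0.0006  0.0005 -0.0067] shift after turn [  1.6   2.9 182.3]
```

```bash
python3 -m creep '{"rot":[[0,0,-0.007],[0,0,0],[0,0,0],[0,0,0],[0,0,0],[0,0,0],[0,0,0],[0,0,0],[0,0,0]],"delta_pos":[[1.6,3,20],[0,0,30],[0,0,30],[0,0,30],[0,0,20],[0,0,15],[0,0,10],[0,0,7],[0,0,0]],"claw":[50,50,50,50,50,50,50,50,50]}' 40
python3 -c "
from h import *
to([481,-182.8,18],pose(-55.1))"
```

```text
clock: 4.4
tool_pos: [480.6, -182.8, 37.6]
ee_rot: [0.952, 0.305, -0.001, -0.001]
force: [0.2, 0.4, 0.1]
finger_gap: 45.7
t 4.4 pos [ 480.6 -182.8   37.6] gap 45.7 F [0.2 0.4 0.1] T [-0.06  0.14 -0.02]
joints [ 0.01  0.55  0.37  2.04 -0.34  0.61 -0.34]
tool-frame shift now [ 0.4  0.2 19.6]
turn [-0.0016  0.0013  0.0117] shift after turn [ 0.4  0.2 19.6]
```

```bash
python3 -m creep '{"rot":[[0,0,0.004],[0,0,0],[0,0,0],[0,0,0],[0,0,0],[0,0,0],[0,0,0],[0,0,0],[0,0,0],[0,0,0]],"delta_pos":[[0,0,8],[0,0,6],[0,0,5],[0,0,0],[0,0,0],[0,0,0],[0,0,0],[0,0,0],[0,0,0],[0,0,0]],"claw":[45,45,45,45,10,10,10,10,10,10]}' 40
python3 -c "
from h import *
to([481,-182.8,18],pose(-55.1))"
```

```text
clock: 5.23
tool_pos: [481.5, -183.0, 20.0]
ee_rot: [0.953, 0.303, 0.0, -0.0]
force: [-0.5, 0.3, 4.2]
finger_gap: 25.9
t 5.2333 pos [ 481.5 -183.    20. ] gap 25.9 F [-0.5  0.3  4.2] T [ 0.04  0.35 -0.05]
joints [ 0.02  0.58  0.36  2.04 -0.36  0.58 -0.32]
tool-frame shift now [-0.2 -0.5  2. ]
turn [-0.     -0.0003  0.0067] shift after turn [-0.2 -0.5  2. ]
```

```bash
python3 -m creep '{"rot":[[0,0,0],[0,0,0],[0,0,0],[0,0,0],[0,0,0],[0,0,0],[0,0,-0.11],[0,0,-0.11],[0,0,-0.113],[0,0,0],[0,0,0]],"delta_pos":[[0,0,-5],[0,0,-10],[0,0,-20],[0,0,-30],[0,0,-30],[0,0,-25],[0,0,0],[0,0,0],[0,0,0],[0,0,0],[0,0,0]],"claw":[10,10,10,10,10,10,10,10,10,10,10]}' 40
python3 -c "
from h import *
to([442.6,-8.1,140],pose(-36))"
```

```text
clock: 6.15
tool_pos: [481.3, -183.2, 140.3]
ee_rot: [0.89, 0.455, 0.0, 0.0]
force: [-0.5, -0.4, -1.7]
finger_gap: 25.7
t 6.15 pos [ 481.3 -183.2  140.3] gap 25.7 F [-0.5 -0.4 -1.7] T [-0.13  0.11  0.01]
joints [-0.01  0.37  0.39  1.99 -0.19  0.81 -0.14]
tool-frame shift now [ 119.3 -133.9    0.3]
turn [ 0.0004 -0.0004  0.0026] shift after turn [ 119.  -134.2    0.3]
```

```bash
python3 -m creep '{"rot":[[0,0,0],[0,0,0],[0,0,0],[0,0,0],[0,0,0],[0,0,0],[0,0,0],[-0.105,0,0],[-0.1044,0,0],[0,0,0],[0,0,0]],"delta_pos":[[10,-10,0],[20,-22,0],[21,-21,0],[21,-21,0],[21,-21,0],[16,-20,10],[10,-11,20],[0,0,0],[0,0,0],[0,0,0],[0,0,0]],"claw":[10,10,10,10,10,10,10,10,10,10,10]}' 40
python3 - <<'E'
from h import *
to([448.9,-12.7,80],pose(-36,12))
im=snapshot('side')[:,:,::-1];cv2.imwrite('pics/s2.png',im)
crop(im,245,220,145,120,5,'pics/s2c.png')
E
```

```text
clock: 7.07
tool_pos: [446.8, -11.3, 109.4]
ee_rot: [0.884, 0.456, 0.046, 0.091]
force: [0.8, 0.5, -1.1]
finger_gap: 26.0
t 7.0667 pos [446.8 -11.3 109.4] gap 26.0 F [ 0.8  0.5 -1.1] T [ 0.08  0.3  -0.03]
joints [-0.54  0.24  0.43  2.3   0.09  0.47 -0.82]
tool-frame shift now [ 0.1 -3.5 29.3]
turn [-0.0043 -0.0006  0.0093] shift after turn [ 0.1 -3.6 29.2]
```

View pics/s2c.png

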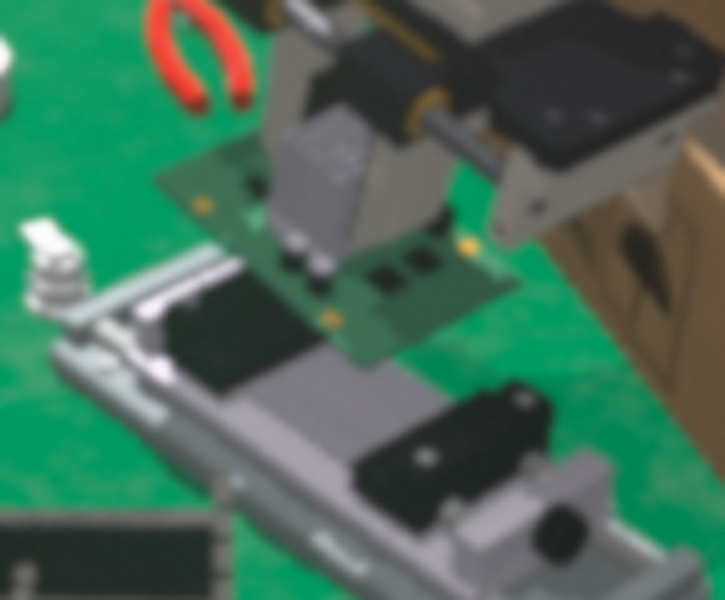

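The near edge has corners at (368,368) and (522,283) in the crop, the far-left corner is at (155,180), and the board is tilted the right way. I'll compare this with the pose model.

```bash
python3 - <<'E'
from h import *
from scipy.optimize import least_squares
c=get_calibration('side');s=arm.get_state();q=R.from_quat(s['ee_rot'])
obs=np.array([[368,368],[522,283],[155,180]])/5+[245,220]-.4
# tool frame: +x=holder x, y=-holder y, z down. near edge y=-50
def f(v):
    P=np.array([[+35,-50,v[2]],[-35,-50,v[2]],[35,50,v[2]]])+[v[0],v[1],0]
    return (proj(c,s['tool_pos']+q.apply(P))-obs).ravel()
for n,v in(('nom',[0,0,18.5]),):print(f(np.array(v)).round(1))
r=least_squares(f,[0,0,18]);print(r.x.round(1),r.fun.round(1))
g=get_calibration('top')
E
```

```text
[-1.   0.6  0.2  0.2 -1.  -0.3]
[-8.7  5.7 27.1] [-0.4  0.1  0.2  0.   0.2 -0.1]
```

```bash
python3 -m creep '{"rot":[[0,0,0.005],[0,0,0],[0,0,0],[0,0,0],[0,0,0]],"delta_pos":[[0,-1.4,10],[0,-1,10],[0,-1,8],[0,-1,5],[0,0,0]],"claw":[10,10,10,10,10]}' 40
python3 -m creep '{"rot":[[0,0,0],[0,0,0],[0,0,0]],"delta_pos":[[0,-0.4,2],[0,0,0],[0,0,0]],"claw":[10,10,10]}' 40
python3 -m creep '{"rot":[[0,0,0],[0,0,0],[0,0,0]],"delta_pos":[[0,-0.3,1.5],[0,0,0],[0,0,0]],"claw":[10,10,10]}' 40
python3 -c "
from h import *
to([448.9,-12.7,70],pose(-36,12))"
```

```text
clock: 7.53
tool_pos: [450.3, -16.0, 75.8]
ee_rot: [0.887, 0.451, 0.046, 0.092]
force: [0.1, -0.4, -1.6]
finger_gap: 25.7
clock: 7.78
tool_pos: [450.6, -14.7, 74.7]
ee_rot: [0.886, 0.452, 0.048, 0.092]
force: [-0.2, 0.0, -2.1]
finger_gap: 25.6
clock: 8.03
tool_pos: [450.4, -14.4, 73.0]
ee_rot: [0.886, 0.452, 0.048, 0.092]
force: [0.4, 0.5, -2.2]
finger_gap: 26.0
t 8.0333 pos [450.4 -14.4  73. ] gap 26.0 F [ 0.4  0.5 -2.2] T [ 0.06  0.38 -0.02]
joints [-0.49  0.33  0.39  2.32  0.04  0.37 -0.79]
tool-frame shift now [ 0.5 -2.8  2.5]
turn [-0.0017 -0.0012  0.0014] shift after turn [ 0.5 -2.8  2.5]
```

```bash
for i in 1; do
python3 -m creep '{"rot":[[0,0,0],[0,0,0]],"delta_pos":[[0,-1.2,1],[0,0,0]],"claw":[10,10]}' 40
python3 -m creep '{"rot":[[0,0,0],[0,0,0]],"delta_pos":[[0,-1.2,1],[0,0,0]],"claw":[10,10]}' 40
python3 -m creep '{"rot":[[0,0,0],[0,0,0]],"delta_pos":[[0,-0.2,1],[0,0,0]],"claw":[10,10]}' 40
done; python3 -c "
from h import *
to([448.9,-12.7,70],pose(-36,12))"
```

```text
clock: 8.2
tool_pos: [449.3, -13.8, 71.6]
ee_rot: [0.886, 0.452, 0.047, 0.092]
force: [0.0, -0.1, -2.0]
finger_gap: 26.0
clock: 8.37
tool_pos: [448.4, -13.3, 70.3]
ee_rot: [0.886, 0.452, 0.047, 0.092]
force: [-0.1, -0.1, -2.0]
finger_gap: 25.8
clock: 8.53
tool_pos: [448.7, -13.4, 69.5]
ee_rot: [0.886, 0.452, 0.047, 0.092]
force: [-1.6, 1.1, 4.2]
finger_gap: 26.0
t 8.5333 pos [448.7 -13.4  69.5] gap 26.0 F [-1.6  1.1  4.2] T [ 0.2   0.82 -0.03]
joints [-0.49  0.34  0.39  2.32  0.04  0.36 -0.79]
tool-frame shift now [ 0.6 -0.1 -0.5]
turn [-0.002  -0.0009  0.0013] shift after turn [ 0.6 -0.1 -0.5]
```

```bash
python3 -m creep '{"rot":[[0,0,0],[0,0,0],[0,0,0],[0,0,0],[0,0,0],[0,0,0]],"delta_pos":[[0,0.3,-1.3],[0,-2,-0.4],[0,-2,-0.4],[0,-2,-0.4],[0,-2,-0.4],[0,0,0]],"claw":[10,10,10,10,10,10]}' 40
python3 -m creep '{"rot":[[0,0,0],[0,0,0],[0,0,0]],"delta_pos":[[0,-2,-0.4],[0,-1.5,-0.3],[0,0,0]],"claw":[10,10,10]}' 40
python3 -c "
from h import *
y=np.array([-.809,.588,0])
to([442.6,-8.1,70],pose(-36,12)); s=arm.get_state();print('y',(s['tool_pos']-[442.6,-8.1,0])@y,'Fy',s['force']@y)"
```

```text
clock: 9.03
tool_pos: [441.6, -8.3, 70.5]
ee_rot: [0.886, 0.452, 0.047, 0.092]
force: [-1.0, -0.1, -1.1]
finger_gap: 25.7
clock: 9.28
tool_pos: [439.3, -6.4, 70.7]
ee_rot: [0.886, 0.452, 0.048, 0.092]
force: [0.4, -0.9, -1.7]
finger_gap: 26.1
t 9.2833 pos [439.3  -6.4  70.7] gap 26.1 F [ 0.4 -0.9 -1.7] T [0.12 0.35 0.  ]
joints [-0.53  0.32  0.41  2.34  0.06  0.35 -0.83]
tool-frame shift now [0.6 3.5 1.4]
turn [-0.0016 -0.0011  0.0014] shift after turn [0.6 3.5 1.4]
y 3.688395983644262 Fy -0.8816523427147988
```

```bash
cat > y.py <<'E'
from h import *
y=np.array([-.809,.588,0]);s=arm.get_state()
print('t',s['clock'],'y',((s['tool_pos']-[442.6,-8.1,0])@y).round(2),'x',((s['tool_pos']-[442.6,-8.1,0])@[.588,.809,0]).round(2),'z',s['tool_pos'][2].round(2),'Fy',(s['force']@y).round(1),'Fx',(s['force']@[.588,.809,0]).round(1),'Fz',s['force'][2].round(1),'T',s['ft_torque'].round(2),'turn',(pose(-36).inv()*R.from_quat(s['ee_rot'])).as_rotvec().round(3))
E
python3 -m creep '{"rot":[[0,0,0],[0,0,0],[0,0,0]],"delta_pos":[[0,-1,-0.2],[0,-1,-0.2],[0,0,0]],"claw":[10,10,10]}' 40 >/dev/null; python3 y.py
python3 -m creep '{"rot":[[0,0,0],[0,0,0],[0,0,0]],"delta_pos":[[0,-1,-0.2],[0,-1,-0.2],[0,0,0]],"claw":[10,10,10]}' 40 >/dev/null; python3 y.py
```

```text
t 9.5333 y 5.02 x -0.58 z 70.82 Fy -4.3 Fx -0.4 Fz -3.2 T [-0.48 -0.22  0.02] turn [-0.209  0.001 -0.001]
t 9.7833 y 7.21 x -0.55 z 70.8 Fy -5.0 Fx -1.1 Fz -3.0 T [-0.77 -0.5  -0.02] turn [-0.208  0.001 -0.001]
```

```bash
python3 -m creep '{"rot":[[0,0,0],[0,0,0],[0,0,0],[0,0,0],[0,0,0]],"delta_pos":[[0,-1,-0.2],[0,-1,-0.2],[0,-1,-0.2],[0,-1,-0.2],[0,0,0]],"claw":[10,10,10,10,10]}' 40 >/dev/null; python3 y.py
python3 -m creep '{"rot":[[0,0,0],[0,0,0],[0,0,0],[0,0,0]],"delta_pos":[[0,-1,-0.2],[0,-1,-0.2],[0,-0.8,-0.2],[0,0,0]],"claw":[10,10,10,10]}' 40 >/dev/null; python3 y.py
```

```text
t 10.2 y 10.84 x -0.52 z 70.87 Fy -7.6 Fx -2.3 Fz -4.4 T [-1.19 -0.76 -0.02] turn [-0.209  0.002 -0.001]
t 10.5333 y 13.3 x -0.57 z 70.96 Fy -8.3 Fx -1.3 Fz -5.6 T [-1.45 -1.06  0.01] turn [-0.21   0.002 -0.001]
```

```bash
python3 -m creep '{"rot":[[0,0,0],[0,0,0],[0,0,0],[0,0,0]],"delta_pos":[[0,-0.1,0.5],[0,-0.8,-0.1],[0,-0.8,-0.1],[0,0,0]],"claw":[10,10,10,10]}' 40 >/dev/null; python3 y.py
python3 - <<'E'
from h import *
im=snapshot('side')[:,:,::-1];cv2.imwrite('pics/s3.png',im)
crop(im,245,220,145,120,5,'pics/s3c.png')
E
```

```text
t 10.8667 y 14.15 x -0.48 z 70.76 Fy -9.3 Fx -3.6 Fz 0.0 T [-1.76 -0.95  0.02] turn [-0.211  0.002 -0.   ]
```

View pics/s3c.png

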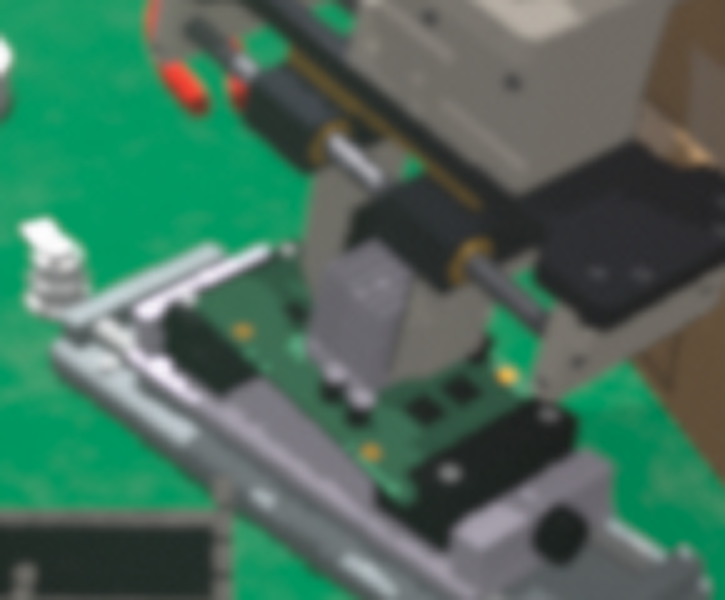

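The board's near edge is under the long jaw's lip at about (490,470), the jaw is pressed back towards its post, and the far edge still stands above the short jaw at about (240,280). Next I level it about the long edge.

```bash
python3 -m creep '{"rot":[[0.035,0,0],[0.035,0,0],[0,0,0]],"delta_pos":[[0,0.7,1.75],[0,0.7,1.75],[0,0,0]],"claw":[10,10,10]}' 40 >/dev/null; python3 y.py
python3 -m creep '{"rot":[[0.035,0,0],[0.035,0,0],[0,0,0]],"delta_pos":[[0,0.7,1.75],[0,0.7,1.75],[0,0,0]],"claw":[10,10,10]}' 40 >/dev/null; python3 y.py
```

```text
t 11.1667 y 10.77 x -0.39 z 67.61 Fy -8.6 Fx -2.1 Fz -2.6 T [-1.49 -1.13  0.02] turn [-0.14   0.003  0.001]
t 11.4167 y 9.25 x -0.32 z 64.05 Fy -4.3 Fx -1.0 Fz 0.5 T [-0.85 -0.74  0.2 ] turn [-0.07   0.003  0.001]
```

```bash
python3 -m creep '{"rot":[[0,0,0],[0,0,0],[0,0,0]],"delta_pos":[[0,-1,-0.1],[0,-1,-0.1],[0,0,0]],"claw":[10,10,10]}' 40 >/dev/null; python3 y.py
```

```text
t 11.6667 y 11.39 x -0.25 z 64.33 Fy -8.8 Fx -2.7 Fz -2.4 T [-1.81 -1.3   0.08] turn [-0.073  0.003 -0.   ]
```

```bash
python3 -m creep '{"rot":[[0,0,0],[0.035,0,0],[0,0,0]],"delta_pos":[[0,-1,0],[0,0.5,1.6],[0,0,0]],"claw":[10,10,10]}' 40 >/dev/null; python3 y.py
python3 -m creep '{"rot":[[0.035,0,0],[0,0,0]],"delta_pos":[[0,0.5,1.6],[0,0,0]],"claw":[10,10]}' 40 >/dev/null; python3 y.py
python3 - <<'E'
from h import *
im=snapshot('side')[:,:,::-1];cv2.imwrite('pics/s4.png',im)
crop(im,245,220,145,120,5,'pics/s4c.png')
E
```

```text
t 11.9167 y 10.66 x -0.19 z 62.75 Fy -9.6 Fx -2.4 Fz -3.5 T [-1.82 -1.44  0.11] turn [-0.038  0.003  0.   ]
t 12.0833 y 9.71 x -0.2 z 61.08 Fy -10.7 Fx -0.9 Fz -2.8 T [-1.76 -1.52  0.15] turn [-0.003  0.003  0.   ]
```

View pics/s4c.png

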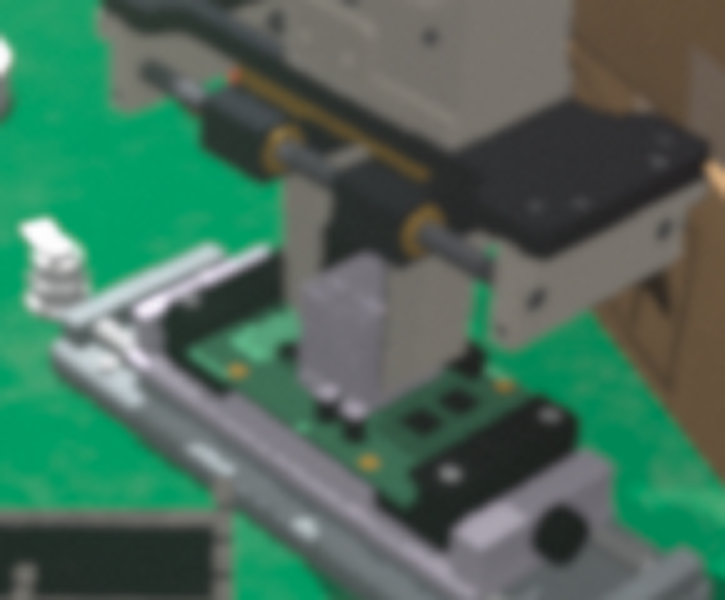

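Near edge still under the lip, far edge now down in front of the short jaw's lip (at (190,350)). Next I lower it slightly and let it slide back.

```bash
python3 -m creep '{"rot":[[0,0,0],[0,0,0]],"delta_pos":[[0,0,0.7],[0,0,0]],"claw":[10,10]}' 40 >/dev/null; python3 y.py
python3 -m creep '{"rot":[[0,0,0],[0,0,0],[0,0,0],[0,0,0]],"delta_pos":[[0,1.3,0],[0,1.3,0],[0,1.3,0],[0,0,0]],"claw":[10,10,10,10]}' 40 >/dev/null; python3 y.py
python3 -m creep '{"rot":[[0,0,0],[0,0,0],[0,0,0],[0,0,0]],"delta_pos":[[0,1.3,0],[0,1.3,0],[0,1,0],[0,0,0]],"claw":[10,10,10,10]}' 40 >/dev/null; python3 y.py
```

```text
t 12.3 y 10.18 x -0.05 z 60.73 Fy -10.5 Fx -3.1 Fz 1.1 T [-1.87 -1.28  0.11] turn [-0.004  0.003 -0.   ]
t 12.6333 y 6.97 x -0.03 z 60.66 Fy -8.0 Fx -2.9 Fz 2.3 T [-1.42 -0.97  0.12] turn [-0.003  0.003 -0.   ]
t 12.9667 y 4.24 x -0.0 z 60.5 Fy -6.1 Fx -0.7 Fz 2.1 T [-1.08 -0.72  0.14] turn [-0.002  0.003 -0.001]
```

```bash
python3 -m creep '{"rot":[[0,0,0],[0,0,0],[0,0,0]],"delta_pos":[[0,1,0],[0,1,0],[0,0,0]],"claw":[10,10,10]}' 40 >/dev/null; python3 y.py
python3 -m creep '{"rot":[[0,0,0],[0,0,0],[0,0,0]],"delta_pos":[[0,0.8,0],[0,0.6,0],[0,0,0]],"claw":[10,10,10]}' 40 >/dev/null; python3 y.py
```

```text
t 13.2167 y 3.24 x 0.02 z 60.24 Fy -5.2 Fx -1.2 Fz 0.9 T [-0.87 -0.73  0.11] turn [-0.     0.002 -0.001]
t 13.4667 y 3.11 x -0.02 z 59.93 Fy -2.7 Fx 0.6 Fz 5.7 T [-0.39 -0.52  0.08] turn [ 0.002  0.002 -0.002]
```

```bash
python3 -m creep '{"rot":[[0,0,0],[0,0,0],[0,0,0]],"delta_pos":[[0,0.3,-0.5],[0,0.5,0],[0,0,0]],"claw":[10,10,10]}' 40 >/dev/null; python3 y.py
python3 -m creep '{"rot":[[0,0,0],[0,0,0],[0,0,0]],"delta_pos":[[0,0.8,0],[0,0.5,0],[0,0,0]],"claw":[10,10,10]}' 40 >/dev/null; python3 y.py
```

```text
t 13.7167 y 2.86 x -0.08 z 60.01 Fy -1.7 Fx 3.9 Fz -0.4 T [ 0.15 -0.74  0.04] turn [ 0.003  0.001 -0.002]
t 13.9667 y 1.6 x -0.11 z 60.02 Fy -0.9 Fx 5.6 Fz -0.5 T [ 0.58 -0.79  0.03] turn [ 0.003  0.001 -0.002]
```

```bash
python3 -m creep '{"rot":[[0,0,0],[0,0,0]],"delta_pos":[[0.5,0.4,0],[0,0,0]],"claw":[10,10]}' 40 >/dev/null; python3 y.py
python3 -m creep '{"rot":[[0,0,0],[0,0,0]],"delta_pos":[[0.5,0.2,0],[0,0,0]],"claw":[10,10]}' 40 >/dev/null; python3 y.py
```

```text
t 14.1333 y 1.26 x -0.14 z 59.98 Fy 0.6 Fx 3.5 Fz 1.0 T [ 0.58 -0.55 -0.01] turn [ 0.003  0.    -0.002]
t 14.3 y 1.01 x -0.03 z 59.98 Fy 0.1 Fx 2.4 Fz 1.8 T [ 0.26 -0.33  0.08] turn [ 0.003  0.    -0.001]
```

```bash
python3 -m creep '{"rot":[[0,0,0],[0,0,0],[0,0,0],[0,0,0],[0,0,0],[0,0,0],[0,0,0]],"delta_pos":[[0.4,0,0],[0,0,0],[0,0,0],[0,0,0],[0,0,0],[0,0,0],[0,0,0]],"claw":[28.5,30,32,34,36,38,38]}' 40; python3 y.py
python3 - <<'E'
from h import *
im=snapshot('side')[:,:,::-1];crop(im,245,220,145,120,5,'pics/s5c.png')
im=snapshot('top')[:,:,::-1];cv2.imwrite('pics/t5.png',im)
E
```

```text
clock: 14.88
tool_pos: [442.3, -7.3, 60.0]
ee_rot: [0.891, 0.455, -0.0, -0.001]
force: [0.1, 0.3, 0.0]
finger_gap: 34.7
t 14.8833 y 0.71 x 0.49 z 59.97 Fy 0.1 Fx 0.4 Fz 0.0 T [-0.11  0.13  0.06] turn [ 0.003  0.    -0.001]
```

View pics/s5c.png

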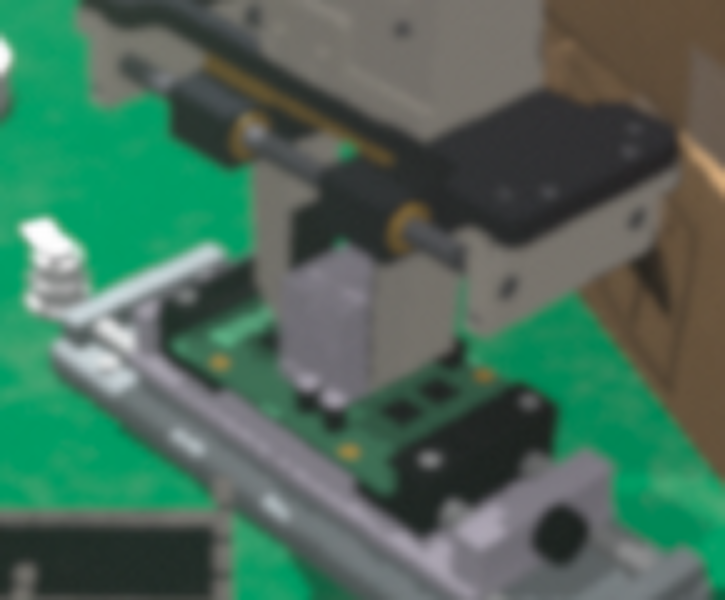

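The board lies level between both jaws, the jaw is back off its post, and the forces are about zero. Now I retreat straight up.

```bash
python3 -m creep '{"rot":[[0,0,0],[0,0,0],[0,0,0],[0,0,0],[0,0,0],[0,0,0],[0,0,0],[0,0,0],[0,0,0],[0,0,0],[0,0,0]],"delta_pos":[[0,0,-3],[0,0,-6],[0,0,-10],[0,0,-15],[0,0,-20],[0,0,-25],[0,0,-25],[0,0,-25],[0,0,-20],[0,0,0],[0,0,0]],"claw":[38,38,38,38,38,38,38,38,38,38,38]}' 40; python3 y.py
python3 - <<'E'
from h import *
im=snapshot('side')[:,:,::-1];w=snapshot('wrist')[:,:,::-1]
a=cv2.resize(im[220:340,245:390],None,fx=5,fy=5,interpolation=2)[:,:725]
b=cv2.resize(w,(725,544))
b=cv2.resize(w[0:300],(725,388))
cv2.imwrite('pics/fin.png',cv2.resize(np.vstack([a,b]),(440,600),interpolation=cv2.INTER_AREA));cv2.imwrite('pics/w6.png',w);cv2.imwrite('pics/s6.png',im)
E
```

```text
clock: 15.9
tool_pos: [443.8, -7.3, 211.1]
ee_rot: [0.891, 0.455, 0.002, -0.001]
force: [0.0, 0.1, -0.6]
finger_gap: 35.2
t 15.9 y -0.54 x 1.33 z 211.06 Fy 0.1 Fx 0.1 Fz -0.6 T [-0.13  0.13 -0.03] turn [-0.001  0.004 -0.001]
```

View pics/fin.png

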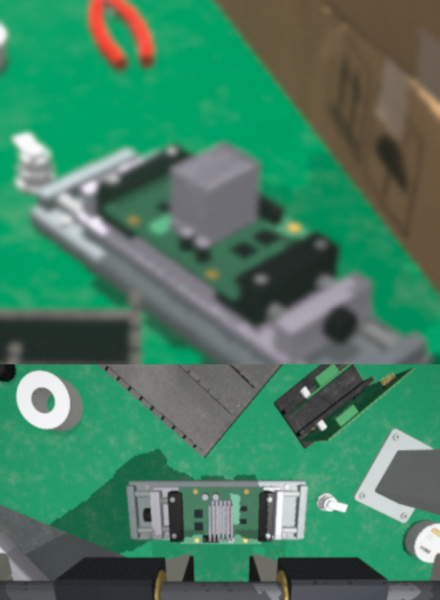

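```bash
python3 -c "
from plant import ticket
print(ticket.hand_in())"
```

```text
the job is handed in; nothing more can be done
None
```

The control board is mounted in the spring holder and I have handed the job in, at about 16 s of the 48 s allowed.

**What I did:** I gripped the board by its heat sink and tilted it 12°. I felt for the ledge, pushed the +y edge under the long jaw's lip and pressed that jaw back about 10 to 12 mm. I then levelled the board, brought the other edge behind the short jaw's lip until the springs balanced, released it and went straight up.

**Force on the holder:** The largest readings I saw were about 11 N sideways and about 7 N downwards, both under the 18 N limit. I read the force only between moves, so a brief higher peak could have gone unseen.

**Last checks:**
- **Spring balance:** The net spring force was about 0 just before release. All forces were about 0 once the gripper opened.
- **Final pictures:** The side and wrist views show the board level between both jaws, with its edges under both lips. The pliers and cam lock look undisturbed, and the gripper is about 150 mm clear.

**What disagreed or went unmeasured:**
- While sliding the board back I saw an unexpected sideways force along x of up to 5.6 N. It eased when I shifted about 1 mm.
- At one point during levelling the push force dropped, probably because the far edge touched the short lip. I pressed about 3 mm further and carried on.
- The board balanced about 1 mm from the seat centre I had estimated by camera, which is within the calibration error. I did not measure the centring separately after release.
- I viewed 11 pictures, one more than the budget of 10.

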